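# Set a ratchet stand by clicks and move a swinging cradle onto it

### The arm

A 6-joint arm with a two-finger parallel gripper is mounted at the origin on the work surface. World frame = base frame: x ahead of the robot, y to its left, z up, the work surface at z = 0. Lengths are in m, angles in degrees, forces in N, time in s.
With the tool pointing down it reaches from about 0.35 to 0.875 m from the base axis. Payload 4.2 kg.
Tool frame: the origin (TCP) lies at the very end of the fingers, on their centre line; the grasp point (between the pads) lies 19 mm behind it; z points along the fingers, y is the line along which they close (so a half turn about z gives the same grasp; the last joint's range is limited). The gripper opens to 87 mm and grips with 3 to 60 N. Pads are 19 mm wide; open, the fingers measure 117 mm over their backs; the gripper's body (75 mm by 190 mm) begins 51 mm behind the grasp point.
Start: joints at [-58.923, 22.042, 0.453, 0, -68.411, -14.817], TCP at [0.175, -0.6, 0.186] pointing down, gripper open.
Joint ranges: [-179.83, 179.83], [-69.29, 118.12], [-61.27, 80.66], [-181.25, 117.63], [-171.15, -9.14], [-177.46, 177.46]. Speed limits (degrees/s): [159.86, 159.86, 180, 180, 180, 180].

### API

Orientations are given as a 3x3 rotation matrix whose columns are the frame's x, y, z axes.
In Python, from station import sense, cams, r gives the robot as it stands. The module is installed in compiled form; this text tells all that it offers.
- The arm moves only by the tool step_arm, never from a script. Its argument "targets" is text: rows parted by semicolons, each of 4 numbers parted by spaces: the shift along the tool's x, y, z in cm, then the turn about the tool's z in degrees. In form: x y z turn; .... A call has 1 to 12 rows; each row shifts and turns the commanded pose from where the row before left it, along the tool's axes as they then stand; what a row does not reach is not made up. A row lasts 1/12 s, in which the tool goes at most 41.7 mm and 7.16 degrees, less where a joint would pass 70% of its speed; a pose out of reach is approached as far as the arm can. A call with a gripper value outside its range is refused whole. "claw" is the finger opening in cm, from 0 to 8.7, set as the call begins (left out, the last holds). The fingers move at their own pace and stop on an object; the grip force is fixed at half the most. Time passes only in rows, so rows that do not move let the fingers close. It gives the time, the measured TCP pose, the force, the opening and the grip force at its end, in the units of the state.
- sense(): the state, without advancing time (a new reading comes with each control period).
- cams.capture(name): name is "scene" or "top" or "wrist"; returns a dict with "frame" (420x560x3 uint8, blue, green, red), "vertical_fov" (degrees; the focal length in pixels is half the picture's height over the tangent of half this angle, whatever the lens; pixels are square), "cx", "cy" (the principal point, pixels), "eye" and "rotation" of the camera in the world; the wrist camera has in their place "tool_from_camera" (4x4, takes a point from camera to tool coordinates, whose origin is the TCP and whose axes are the flange's). Camera axes: x right, y down, z forward; pixel columns grow to the right and rows downward; lengths in m; the calibration is good to about 2 mm. A picture is of the moment at which its call begins: read the wrist's pose just before it. There is no depth.
- r.finish_job(): hands the job in; it is judged then, once.
The state is a dict: "time_s": time; "joints": joint angles; "joint_velocities": joint speeds; "effort": joint torques, N m; "tcp_pos": TCP position; "ee_rot": TCP orientation; "wrist_force": force on the tool from outside, world axes, zero at the start; "moment": the same for the moment, N m; "gripper_width": opening from 0.0 (shut) to 1.0 (fully open); "gripper_force": force on a finger pad.
Only numpy, scipy, OpenCV 4.12 (cv2) and the standard library are available. Lean on these libraries where they do the work, as an engineer would, in place of code of your own. Each camera call takes 0.05 s, during which the arm holds its last target. There are 200 camera calls.

### The job

Get the coil ready for inspection: the orange ratchet stand is fully down, so lift its platform slowly, counting the pawl's clicks, and let it settle in the third notch and go no further. Then lift the yellow cradle by its red tab straight up out of the hanger's slots without letting it swing, and set it down upright in the middle of the platform, its long side along the platform's long side. Let go and leave the stand in its third notch and everything else on the bench where it is.

Things in the scene. Friction and masses are not known exactly. Their poses are not given: they have to be found in the camera images.
- stand: ratchet stand, fixed: 130 x 120 mm dark base plate, orange housing (74 x 56 mm, top at 115 mm) out of which a toothed column rises. Origin: centre of the base's underside, on the column's axis; z up; x along the platform's short side.
- housing_top (a point): centre of the housing's top, 115 mm above the bench. A spring pawl hidden inside rides over the column's teeth and drops in under each with a click. Its height in there was adjusted anew and cannot be seen: only the clicks tell which notch holds. The column cannot be lowered again once it has clicked.
- column: sliding column with platform, about 0.5 kg, moves only vertically (85 mm), fully down at the start; origin then at stand's, same axes. Five ratchet teeth, 15 mm apart, on its +x face (tooth3: third from the top). The first click comes 10 to 40 mm above the start, each further one 15 mm higher. Let go, it sinks up to 15 mm until the last tooth that has passed stands on the pawl.
- platform_top (a point): centre of the platform's top face, on the column. Aluminium platform, 56 mm (x) x 96 mm (y) x 21 mm thick; top at first 153 mm and underside 132 mm above the bench. Pulled up slowly, weight and friction take 4 to 7 N; over the last 9 mm before each click the pull grows unevenly by 4 to 10 N, then drops back at once.
- hanger: hanger, fixed: 110 x 160 mm dark base plate and two blue posts, 104 mm apart along y, 8 mm thick. Each has an open-topped slot, 14 mm wide in x and 18 mm deep: slot floor at 120 mm, post tops at 138 mm. Origin: centre of the base's underside.
- cradle: yellow cradle, 56 mm (x) x 84 mm (y), a copper coil in it, about 0.4 kg, flat underside. It hangs and swings freely by two steel trunnion pins (8 mm thick, along y, 62 mm above its underside, ends at y = +-64 mm, 16 mm heads outside the posts) lying in the hanger's slots. Origin: centre of its underside, z up; at the start its axes are the hanger's.
- cradle_grip (a point): middle of the cradle's upright red grip tab, 104 mm above its underside; the tab is 10 mm thick (cradle x) and 44 mm wide (cradle y), from the crossbar's top at 79 mm to 117 mm above the underside
- screwdriver: screwdriver with red handle, lying on the bench
- wrench: steel wrench lying on the bench
- spool: steel solder spool, 60 mm wide, 40 mm high
- flux_jar: amber jar, 60 mm wide, 70 mm high
- spray_can: blue spray can, 60 mm wide, 170 mm high
- screw_cup: white plastic cup, 80 mm wide, 50 mm high
- drill: cordless drill standing on its battery, orange body, about 200 mm high
Mind the look-alikes: they are no part of the job. What is shaped like the hanger but pink or white is not meant.

How it is judged:
By the outcome, as a careful person would: the job done as asked, in the order asked, and still so for the second after the job is handed in, with the robot touching nothing.
It also fails if it takes over 72 s, if anything falls off the work surface, if the arm or the gripper's body presses on something with over 40 N, if the wrist force passes 120 N, or if a joint passes its speed limit or range.

## Working session

There is one attempt and no reset: what is moved stays moved. The work goes in short steps, Python scripts to look and compute and a tool call to move; the robot and the scene stay as the last step left them, time stands still between calls to the robot, and variables do not carry over. Pictures are saved under pics/ and viewed, at most 10 in all, crops included, and the job is handed in when it is done.

Besides the shell and the picture viewer there is one more tool, called after "Call:" as name(argument=value, ...), one argument or row to a line, values as JSON. step_arm: Moves the arm, as the interface text tells. Its arguments: {"type":"object","properties":{"targets":{"type":"string"},"claw":{"type":"number"}},"required":["targets"]}

```bash
mkdir -p pics
python3 - <<'E'
from station import sense,cams,r
import cv2,numpy as np
for n in("scene","top"):
    c=cams.capture(n);cv2.imwrite(f"pics/{n}.png",c["frame"]);np.save(f"pics/{n}.npy",c,allow_pickle=True)
    print(n,c["vertical_fov"],c["cx"],c["cy"],c["eye"],np.round(c["rotation"],3).tolist())
s=sense();print(s)
E
```

```text
scene 57.28346538229439 274.99835282652987 208.97226257949305 [0.84743514 0.64702739 0.91252002] [[-0.9, 0.307, -0.309], [0.436, 0.658, -0.614], [0.015, -0.687, -0.726]]
top 47.93668388371613 287.0427416081178 210.9628749075592 [0.29161276 0.01364728 1.28410599] [[0.016, -0.984, 0.177], [-0.999, -0.02, -0.025], [0.028, -0.177, -0.984]]
{'time_s': 0.1, 'joints': array([-5.89217646e+01,  2.20864863e+01,  3.85626374e-01, -2.53174129e-02,
       -6.84109849e+01, -1.48178976e+01]), 'joint_velocities': array([ 0.07150067, -0.04116532,  0.14824457,  0.06158841, -0.03429274,
       -0.00122557]), 'effort': array([ 1.69041028e-03, -3.91690993e+01,  1.87935269e+01,  4.23192635e+00,
        1.34234712e-02, -7.42043312e-05]), 'tcp_pos': array([ 0.17484948, -0.59939281,  0.18545415]), 'ee_rot': array([[-9.60044940e-01, -2.79845107e-01, -6.55753108e-04],
       [-2.79845856e-01,  9.60043097e-01,  1.88393426e-03],
       [ 1.02341460e-04,  1.99217134e-03, -9.99998010e-01]]), 'wrist_force': array([0.08664605, 0.00204075, 0.21230245]), 'moment': array([ 0.03454675,  0.01237127, -0.01021588]), 'gripper_force': 0.0, 'gripper_width': 0.996604958193761}
```

View pics/scene.png

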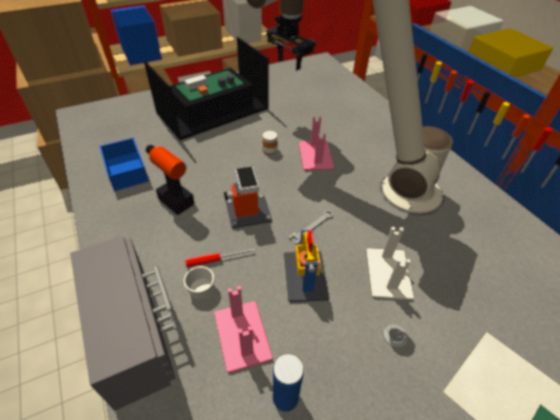

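View pics/top.png

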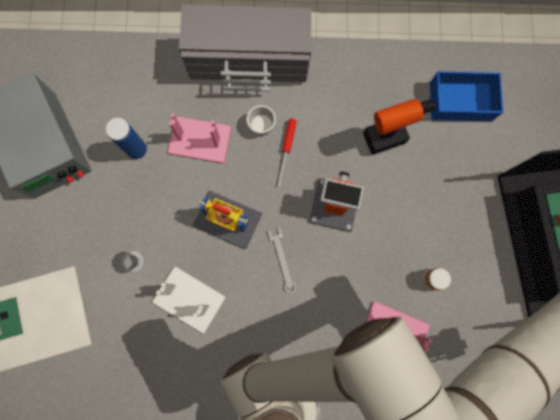

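The scene picture shows the stand near (245,195) and the hanger with cradle near (306,260). In the top picture the platform is near (342,192) and the cradle near (225,213), with its red tab near (222,209). Next I'll enlarge both areas.

```bash
cat > h.py <<'E'
import numpy as np,cv2
def ray(c,u,v,z):
    f=c["frame"].shape[0]/2/np.tan(np.radians(c["vertical_fov"]/2))
    d=np.array(c["rotation"])@np.array([(u-c["cx"])/f,(v-c["cy"])/f,1.]);e=np.array(c["eye"])
    return (e+d*(z-e[2])/d[2])
def proj(c,p):
    f=c["frame"].shape[0]/2/np.tan(np.radians(c["vertical_fov"]/2))
    q=np.array(c["rotation"]).T@(np.array(p)-c["eye"]);return q[:2]/q[2]*f+[c["cx"],c["cy"]]
def load(n):return np.load(f"pics/{n}.npy",allow_pickle=True).item()
E
python3 - <<'E'
from h import *
t=load("top")["frame"];s=load("scene")["frame"]
a=cv2.resize(t[165:245,185:265],None,fx=5,fy=5,interpolation=cv2.INTER_CUBIC);b=cv2.resize(t[165:245,300:380],None,fx=5,fy=5,interpolation=cv2.INTER_CUBIC)
cv2.imwrite("pics/zoom.png",np.hstack([a,b]))
E
```

```text
(no output)
```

View pics/zoom.png

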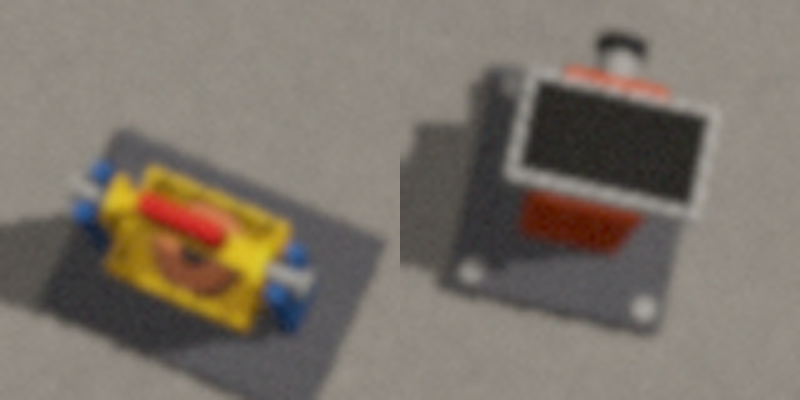

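Run:
```python
from h import *
t=load("top");s=load("scene")
P=np.array([ray(t,u,v,.153) for u,v in[(325.4,178.6),(364,186.6),(360,208.6),(321.4,201)]])
c=P.mean(0);print("plat",P.round(4).tolist(),c,[np.linalg.norm(P[i]-P[i-1]) for i in range(4)])
d=P[1]-P[0]+P[2]-P[3];print("long dir deg",np.degrees(np.arctan2(d[1],d[0])))
print("plat centre in scene",proj(s,c))
a=t["frame"][165:245,185:265];b=a.astype(int)
m=((b[...,2]>150)&(b[...,1]<60)&(b[...,0]<70)).astype(np.uint8)
n,l,st,ce=cv2.connectedComponentsWithStats(m);print(st,ce)
k=1+np.argmax(st[1:,4]);ys,xs=np.where(l==k);R=cv2.minAreaRect(np.c_[xs,ys].astype(np.float32));print(R)
bp=cv2.boxPoints(R)+[185,165];Q=np.array([ray(t,u,v,.179) for u,v in bp]);print("tab",Q.round(4).tolist(),Q.mean(0))
for h in(.15,.166,.179):
  x=ray(t,R[0][0]+185,R[0][1]+165,h);print(h,x,proj(s,x))
# pins heads
L=ray(t,185+75/5,165+185/5,.124);Rr=ray(t,185+305/5,165+280/5,.124)
print("pin ends",L,Rr,(L+Rr)/2,np.linalg.norm(L-Rr),np.degrees(np.arctan2(*(Rr-L)[1::-1])))
z=cv2.resize(s["frame"][160:310,215:340],None,fx=4,fy=4,interpolation=cv2.INTER_CUBIC);cv2.imwrite("pics/zs.png",z)
```

```text
plat [[0.5783, -0.1082, 0.153], [0.5601, -0.2037, 0.153], [0.5047, -0.1931, 0.153], [0.5216, -0.0984, 0.153]] [ 0.54118086 -0.1508399   0.153     ] [np.float64(0.05747115911313471), np.float64(0.09723409764772113), np.float64(0.05644022033572858), np.float64(0.09620935881051766)]
long dir deg -100.46242245834671
plat centre in scene [246.76222802 175.96237135]
[[   0    0   80   80 6360]
 [  29   40   15    8   40]] [[39.52437107 39.47248428]
 [35.625      43.875     ]]
((35.79310607910156, 43.982757568359375), (15.625468254089355, 2.4948227405548096), 23.198589324951172)
tab [[0.4963, 0.1614, 0.179], [0.5019, 0.1593, 0.179], [0.4877, 0.1248, 0.179], [0.4822, 0.1269, 0.179]] [0.49201211 0.14312015 0.179     ]
0.15 [0.49726429 0.1465052  0.15      ] [308.94814377 243.4021975 ]
0.166 [0.49436296 0.14463084 0.166     ] [310.10224148 238.49013839]
0.179 [0.49200562 0.14310792 0.179     ] [311.05703878 234.42633968]
pin ends [0.51859167 0.20187601 0.124     ] [0.47297577 0.08604015 0.124     ] [0.49578372 0.14395808 0.124     ] 0.12449400880378927 -111.49440640333093
```

View pics/zs.png

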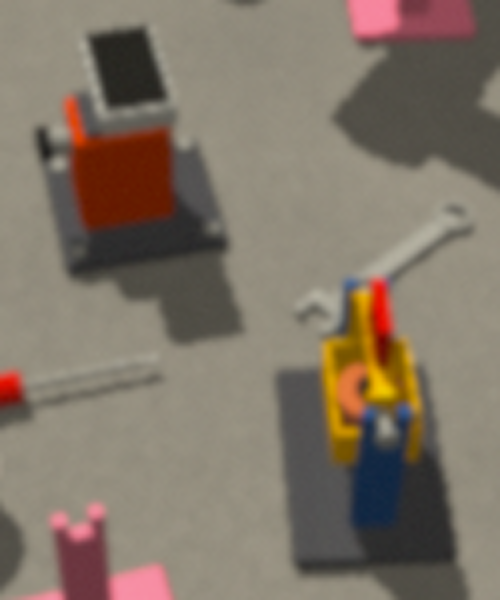

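The platform measures 57 x 97 mm and the pin ends are about 124 mm apart, so both agree with the given sizes. The scene crop shows the platform's centre near scene pixel (247,177), as predicted. I'll move above the stand.

Call:
step_arm(
  targets="0 0 -3 -7;0 0 -3 -7;0 0 -3 -7;0 0 -3 -7;0 0 0 -7;0 0 0 -7;0 0 0 -7;0 0 0 -7;0 0 0 -7.2",
  claw=8.7,
)

```text
time_s: 0.85
tcp_pos: [0.175, -0.5996, 0.3058]
ee_rot: [[-0.178, -0.984, -0.0], [-0.984, 0.178, 0.001], [-0.001, 0.001, -1.0]]
wrist_force: [-0.8, 1.4, 0.6]
gripper_width: 0.998
gripper_force: 0.0
```

Call:
step_arm(
  targets="-3.2 -1.75 0 0;-3.2 -1.75 0 0;-3.2 -1.75 0 0;-3.2 -1.75 0 0;-3.2 -1.75 0 0;-3.2 -1.75 0 0;-3.2 -1.75 0 0;-3.2 -1.75 0 0;-3.2 -1.75 0 0;-3.2 -1.75 0 0;-3.2 -1.75 0 0;-3.2 -1.75 0 0",
)

```text
time_s: 1.85
tcp_pos: [0.4525, -0.2593, 0.3062]
ee_rot: [[-0.183, -0.983, -0.0], [-0.983, 0.183, 0.0], [-0.0, 0.0, -1.0]]
wrist_force: [0.9, -0.7, 0.8]
gripper_width: 0.998
gripper_force: 0.0
```

Call:
step_arm(
  targets="-3.2 -1.75 0 0;-3.2 -1.75 0 0;-3.0 -1.75 0 0;-2.5 -1.5 0 0;0 0 0 0;0 0 0 0",
)

```text
time_s: 2.35
tcp_pos: [0.5405, -0.1552, 0.3053]
ee_rot: [[-0.181, -0.983, -0.002], [-0.983, 0.181, 0.0], [0.0, 0.002, -1.0]]
wrist_force: [-1.2, 0.5, 0.2]
gripper_width: 0.994
gripper_force: 0.0
```

```bash
cat >> h.py <<'E'
def wrist(name):
    from station import sense,cams
    s=sense();c=cams.capture("wrist");T=np.array(c["tool_from_camera"]);R=np.array(s["ee_rot"])
    c["eye"]=R@T[:3,3]+s["tcp_pos"];c["rotation"]=R@T[:3,:3]
    cv2.imwrite(f"pics/{name}.png",c["frame"]);np.save(f"pics/{name}.npy",c,allow_pickle=True)
    return c
E
python3 - <<'E'
from h import *
c=wrist("w1");print(c["eye"],c["rotation"].round(2).tolist(),proj(c,[.5412,-.1508,.153]))
E
```

```text
[ 0.52731458 -0.22708328  0.50398217] [[-0.98, 0.18, 0.05], [0.18, 0.95, 0.26], [0.0, 0.27, -0.96]] [275.02673877 189.50020544]
```

View pics/w1.png

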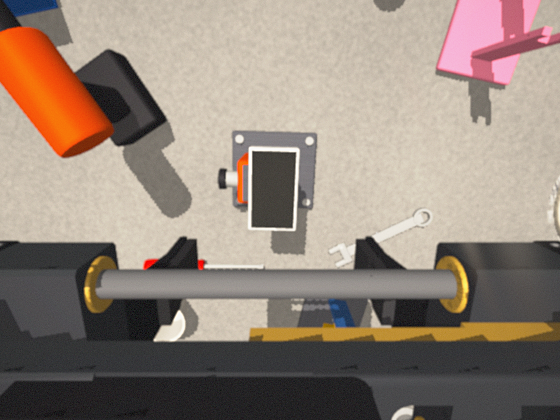

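The platform fills about (247,146) to (299,231), within 2 px of where I predicted its centre. Now I'll refine this from the dark mat.

Run:
```python
from h import *
c=load("w1");b=c["frame"].max(2)
m=np.zeros_like(b);m[140:238,242:305]=(b[140:238,242:305]<45)
n,l,st,ce=cv2.connectedComponentsWithStats(m);k=1+np.argmax(st[1:,4]);ys,xs=np.where(l==k)
R=cv2.minAreaRect(np.c_[xs,ys].astype(np.float32));print(R)
P=np.array([ray(c,u,v,.153) for u,v in cv2.boxPoints(R)]);print(P.round(4),P.mean(0))
for i in range(4):
  d=P[i]-P[i-1];print(np.linalg.norm(d),np.degrees(np.arctan2(d[1],d[0])))
from station import sense
s=sense();d=s["ee_rot"].T@(P.mean(0)-s["tcp_pos"]);print(d*100)
```

```text
Traceback (most recent call last):
ValueError: attempt to get argmax of an empty sequence
```

Run:
```python
from h import *
c=load("w1");b=c["frame"].max(2);print(b[185,235:310:3],b[190,270])
m=np.zeros_like(b);m[140:238,242:305]=(b[140:238,242:305]>150)
n,l,st,ce=cv2.connectedComponentsWithStats(m)
m=np.zeros_like(b);m[140:238,242:305]=(b[140:238,242:305]<85)
n,l,st,ce=cv2.connectedComponentsWithStats(m);k=1+np.argmax(st[1:,4]);ys,xs=np.where(l==k)
R=cv2.minAreaRect(np.c_[xs,ys].astype(np.float32));print(R)
P=np.array([ray(c,u,v,.153) for u,v in cv2.boxPoints(R)]);print(P.mean(0))
for i in range(4):
  d=P[i]-P[i-1];print(np.linalg.norm(d),np.degrees(np.arctan2(d[1],d[0])))
from station import sense
s=sense();d=s["ee_rot"].T@(P.mean(0)-s["tcp_pos"]);print(d*100)
```

```text
[178 250 251 131 144 255  60  69  70  70  66  67  73  69  75  68  70  65
  72  63 252 127 124 123 125] 70
((273.04852294921875, 189.13641357421875), (41.34999084472656, 74.29440307617188), 0.9710219502449036)
[ 0.54359383 -0.15027063  0.153     ]
0.048460680077969866 -11.52845284476297
0.08624167160779363 -102.52125422675282
0.04546009657968034 168.5785261182319
0.08632674893286717 79.47138933825876
[-0.6458393  -0.28231213 15.2728297 ]
```

Call:
step_arm(
  targets="-0.55 -0.2 3 0.5;0 0 3 0;0 0 3 0;0 0 3 0;0 0 2 0;0 0 2 0;0 0 1 0;0 0 1 0;0 0 0 0;0 0 0 0",
)

```text
time_s: 3.23
tcp_pos: [0.5433, -0.152, 0.127]
ee_rot: [[-0.193, -0.981, 0.001], [-0.981, 0.193, -0.0], [0.0, -0.001, -1.0]]
wrist_force: [0.1, 0.3, -0.9]
gripper_width: 0.996
gripper_force: 0.0
```

Call:
step_arm(
  targets="0 0 0 0;0 0 0 0;0 0 0 0;0 0 0 0;0 0 0 0;0 0 0 0",
  claw=5.0,
)

```text
time_s: 3.73
tcp_pos: [0.5432, -0.1514, 0.1267]
ee_rot: [[-0.192, -0.981, 0.0], [-0.981, 0.192, 0.0], [-0.0, -0.0, -1.0]]
wrist_force: [0.4, -0.1, -0.1]
gripper_width: 0.635
gripper_force: 0.0
```

Call:
step_arm(
  targets="0 0 0 0;0 0 0 0;0 0 0 0;0 0 0 0;0 0 0 0;0 0 0 0",
)

```text
time_s: 4.23
tcp_pos: [0.5431, -0.1514, 0.1264]
ee_rot: [[-0.192, -0.981, 0.0], [-0.981, 0.192, 0.0], [-0.0, -0.0, -1.0]]
wrist_force: [-0.1, -0.2, -0.8]
gripper_width: 0.576
gripper_force: 0.0
```

The fingers reached 50 mm with no contact, which the 56 mm platform should have prevented. I'll look before doing anything else.

Run:
```python
from h import *
from station import cams
c=wrist("w2");s=cams.capture("scene")["frame"]
z=cv2.resize(s[90:240,180:320],(560,600),interpolation=cv2.INTER_CUBIC)
w=c["frame"][100:330,150:390]
cv2.imwrite("pics/z2.png",np.hstack([cv2.resize(z,(400,428)),cv2.resize(w,(400,428))]))
```

```text
(no output)
```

View pics/z2.png

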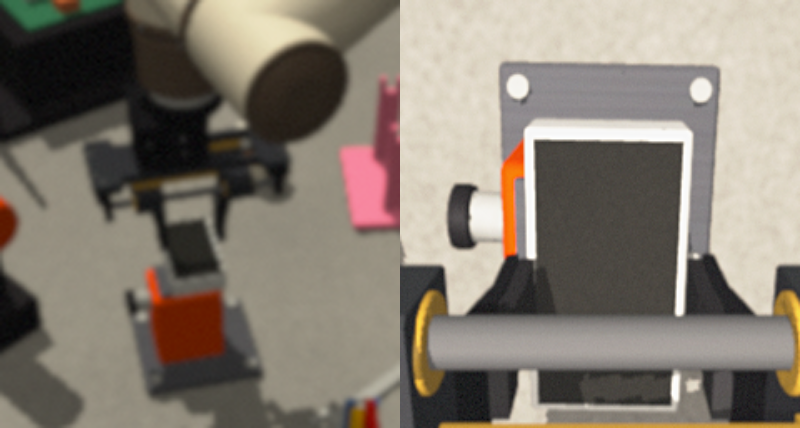

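The fingers straddle the platform and look just at its sides. In the right half of the picture they sit at about x 528 and 690, against platform edges at 525 and 692. I'll command a tighter close.

Call:
step_arm(
  targets="0 0 0 0;0 0 0 0;0 0 0 0;0 0 0 0",
  claw=3.5,
)

```text
time_s: 4.67
tcp_pos: [0.5431, -0.1514, 0.1265]
ee_rot: [[-0.192, -0.981, -0.0], [-0.981, 0.192, -0.0], [0.0, 0.0, -1.0]]
wrist_force: [-0.5, 0.1, 0.7]
gripper_width: 0.418
gripper_force: 0.0
```

Call:
step_arm(
  targets="0 0 0 0;0 0 0 0",
)

```text
time_s: 4.83
tcp_pos: [0.5431, -0.1514, 0.1264]
ee_rot: [[-0.192, -0.981, -0.0], [-0.981, 0.192, 0.0], [-0.0, 0.0, -1.0]]
wrist_force: [-0.1, -0.3, -0.3]
gripper_width: 0.41
gripper_force: 0.0
```

Run:
```python
from h import *
from station import cams,sense
c=wrist("w3");sc=cams.capture("scene");tp=sense();print(tp["gripper_width"],tp["tcp_pos"])
S=[proj(sc,[.5431,-.1514,z]) for z in(.126,.153,.2)];W=[proj(c,[.5431,-.1514,z]) for z in(.126,.153)]
print(S,W,c["eye"])
s=sc["frame"].copy();w=c["frame"].copy()
a=cv2.resize(s[130:230,195:295],(400,400),interpolation=cv2.INTER_CUBIC);b=cv2.resize(w[130:410,150:430],(400,400))
cv2.imwrite("pics/z3.png",np.hstack([a,b]))
```

```text
0.4036693790831994 [ 0.54311466 -0.15144228  0.12646451]
[array([246.44411878, 182.76234892]), array([246.08875355, 176.02987075]), array([245.43997337, 163.73857692])] [array([275.02083173, 232.08212188]), array([274.94262942, 248.01750961])] [ 0.52866207 -0.22309415  0.32512021]
```

View pics/z3.png

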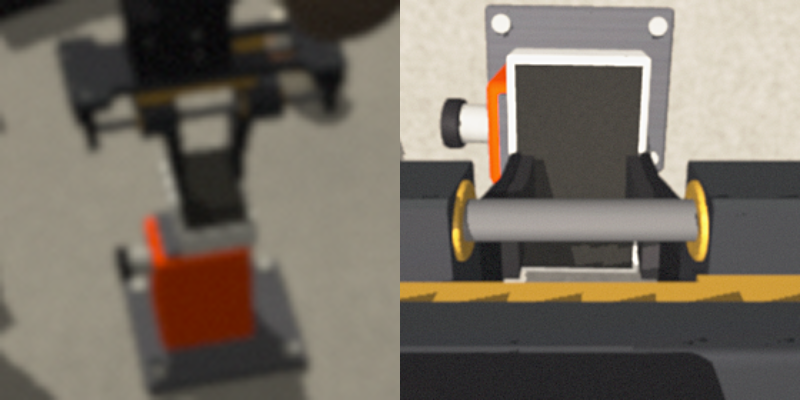

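Run:
```python
from h import *
from station import cams
from station import sense
R=sense()["ee_rot"]
for n,p,o in(("w1",[.5405,-.1552,.3053],.0865),("w3",[.5431,-.1514,.1264],.0351)):
  c=load(n);print(n,c["vertical_fov"])
  for h in(0,.01,.02,.03,.04):
    print(h,[proj(c,np.array(p)+R@[x,y*o/2,-h]).round(0).tolist() for x in(-.0095,.0095) for y in(-1,1)])
c=load("w1")["frame"].max(2)
for row in range(232,272,4):
  m=c[row]<60;d=np.diff(m.astype(int));print(row,np.where(d!=0)[0].tolist())
```

```text
w1 67.16639009447587
0 [[211.0, 245.0], [339.0, 246.0], [209.0, 218.0], [341.0, 219.0]]
0.01 [[208.0, 251.0], [342.0, 252.0], [206.0, 223.0], [344.0, 224.0]]
0.02 [[204.0, 258.0], [345.0, 259.0], [203.0, 228.0], [347.0, 230.0]]
0.03 [[201.0, 265.0], [349.0, 266.0], [199.0, 234.0], [351.0, 236.0]]
0.04 [[197.0, 273.0], [353.0, 274.0], [195.0, 241.0], [356.0, 242.0]]
w3 67.16639009447587
0 [[249.0, 246.0], [301.0, 246.0], [248.0, 219.0], [302.0, 219.0]]
0.01 [[248.0, 252.0], [302.0, 252.0], [247.0, 224.0], [303.0, 224.0]]
0.02 [[246.0, 258.0], [304.0, 258.0], [246.0, 229.0], [304.0, 229.0]]
0.03 [[245.0, 265.0], [305.0, 265.0], [244.0, 235.0], [306.0, 235.0]]
0.04 [[243.0, 274.0], [307.0, 274.0], [242.0, 241.0], [308.0, 241.0]]
232 []
236 []
240 [178, 195, 356, 373]
244 [2, 113, 174, 195, 356, 376, 438, 454, 455, 457, 480, 481, 482, 485, 537, 538, 539, 549]
248 [32, 33, 42, 43, 47, 48, 72, 73, 85, 86, 88, 89, 99, 100, 114, 171, 195, 356, 380, 437, 450, 451, 452, 453, 456, 485, 486, 544]
252 [18, 19, 27, 28, 47, 49, 54, 55, 66, 67, 70, 71, 84, 85, 115, 168, 196, 355, 383, 436, 458, 548]
256 [8, 9, 24, 25, 40, 41, 52, 53, 63, 64, 97, 108, 115, 163, 196, 355, 388, 436, 442, 454, 461, 548, 549, 551, 552, 553]
260 [26, 27, 75, 76, 80, 81, 92, 112, 116, 158, 196, 355, 393, 435, 438, 459, 463, 544, 545, 547, 548, 551]
264 [28, 29, 35, 36, 47, 48, 60, 61, 89, 115, 116, 153, 196, 354, 398, 462, 467, 547, 548, 549, 551, 552, 555, 557]
268 [12, 13, 21, 22, 37, 38, 58, 59, 63, 64, 65, 66, 68, 69, 71, 72, 87, 116, 117, 148, 196, 354, 403, 464, 468, 469, 470, 494, 495, 549, 550, 552, 555, 556]
```

The wrist view shows the real fingertips about 39 mm behind the reported TCP. They match h = 0.04 in the projection, and the free closing agrees. I'll confirm with a gentle touch on the platform's top, expecting contact at a reported z of about 0.114.

Call:
step_arm(
  targets="0 0 0.3 0;0 0 0.3 0;0 0 0.2 0",
)

```text
time_s: 5.18
tcp_pos: [0.5428, -0.1514, 0.1179]
ee_rot: [[-0.192, -0.981, -0.001], [-0.981, 0.192, 0.0], [-0.0, 0.001, -1.0]]
wrist_force: [0.2, -0.2, 0.5]
gripper_width: 0.401
gripper_force: 0.0
```

Call:
step_arm(
  targets="0 0 0.1 0;0 0 0.05 0",
)

```text
time_s: 5.35
tcp_pos: [0.5428, -0.1514, 0.1174]
ee_rot: [[-0.192, -0.981, -0.001], [-0.981, 0.192, -0.0], [0.0, 0.001, -1.0]]
wrist_force: [-2.7, 0.7, 6.0]
gripper_width: 0.402
gripper_force: 3.0
```

Call:
step_arm(
  targets="0 0 0.1 0;0 0 0.05 0",
)

```text
time_s: 5.52
tcp_pos: [0.5429, -0.1515, 0.1172]
ee_rot: [[-0.191, -0.982, -0.0], [-0.982, 0.191, -0.001], [0.001, 0.0, -1.0]]
wrist_force: [-5.6, 2.9, 12.3]
gripper_width: 0.402
gripper_force: 6.1
```

Contact came at a reported z of 0.1176, so the real tips sit 35.5 mm above the reported TCP. I'll back off, open, and grip the platform with the tips at 0.125 (reported 0.0895).

Call:
step_arm(
  targets="0 0 -0.8 0;0 0 -0.8 0;0 0 0 0;0 0 0 0;0 0 0 0;0 0 0 0;0 0 0 0;0 0 0 0;0 0 0 0;0 0 0 0",
  claw=8.7,
)

```text
time_s: 6.35
tcp_pos: [0.5431, -0.1514, 0.1313]
ee_rot: [[-0.192, -0.981, -0.0], [-0.981, 0.192, 0.0], [0.0, 0.0, -1.0]]
wrist_force: [0.1, 0.5, -0.5]
gripper_width: 0.985
gripper_force: 0.0
```

Call:
step_arm(
  targets="0 0 0.6 0;0 0 0.6 0;0 0 0.6 0;0 0 0.5 0;0 0 0 0",
)

```text
time_s: 6.77
tcp_pos: [0.542, -0.1513, 0.1066]
ee_rot: [[-0.192, -0.981, -0.003], [-0.981, 0.192, 0.0], [0.0, 0.003, -1.0]]
wrist_force: [0.3, -0.3, 0.3]
gripper_width: 0.998
gripper_force: 0.0
```

Call:
step_arm(
  targets="0 0 0.6 0;0 0 0.6 0;0 0 0.5 0;0 0 0.15 0;0 0 0 0",
)

```text
time_s: 7.18
tcp_pos: [0.5427, -0.1514, 0.0892]
ee_rot: [[-0.192, -0.981, -0.001], [-0.981, 0.192, 0.0], [0.0, 0.001, -1.0]]
wrist_force: [0.2, 0.4, -0.4]
gripper_width: 1.0
gripper_force: 0.0
```

Call:
step_arm(
  targets="0 0 0 0;0 0 0 0;0 0 0 0;0 0 0 0;0 0 0 0;0 0 0 0;0 0 0 0;0 0 0 0",
  claw=4.5,
)

```text
time_s: 7.85
tcp_pos: [0.5445, -0.1516, 0.0901]
ee_rot: [[-0.193, -0.981, 0.003], [-0.981, 0.193, -0.0], [-0.0, -0.003, -1.0]]
wrist_force: [4.3, -1.8, -2.3]
gripper_width: 0.641
gripper_force: 30.0
```

Gripped at 55.8 mm with 30 N. I'll relieve the side load, then lift slowly and watch the force.

Call:
step_arm(
  targets="0 -0.15 0 0;0 0 0 0;0 0 0 0",
)

```text
time_s: 8.1
tcp_pos: [0.5445, -0.1517, 0.0901]
ee_rot: [[-0.193, -0.981, 0.0], [-0.981, 0.193, 0.0], [-0.0, -0.0, -1.0]]
wrist_force: [0.7, -0.1, -0.1]
gripper_width: 0.64
gripper_force: 30.0
```

Call:
step_arm(
  targets="0 0 -0.1 0;0 0 -0.1 0",
)

```text
time_s: 8.27
tcp_pos: [0.5445, -0.1516, 0.0912]
ee_rot: [[-0.193, -0.981, -0.0], [-0.981, 0.193, 0.0], [-0.0, 0.0, -1.0]]
wrist_force: [0.8, -2.3, -6.0]
gripper_width: 0.644
gripper_force: 30.0
```

Call:
step_arm(
  targets="0 0 -0.1 0;0 0 -0.1 0",
)

```text
time_s: 8.43
tcp_pos: [0.5445, -0.1516, 0.0935]
ee_rot: [[-0.193, -0.981, -0.0], [-0.981, 0.193, 0.0], [-0.0, 0.0, -1.0]]
wrist_force: [2.3, -1.1, -5.8]
gripper_width: 0.641
gripper_force: 30.0
```

Call:
step_arm(
  targets="0 0 -0.1 0;0 0 -0.1 0",
)

```text
time_s: 8.6
tcp_pos: [0.5445, -0.1516, 0.0958]
ee_rot: [[-0.192, -0.981, -0.0], [-0.981, 0.192, 0.0], [-0.0, 0.0, -1.0]]
wrist_force: [1.7, -0.7, -6.0]
gripper_width: 0.644
gripper_force: 30.0
```

Call:
step_arm(
  targets="0 0 -0.1 0;0 0 -0.1 0",
)

```text
time_s: 8.77
tcp_pos: [0.5445, -0.1516, 0.0977]
ee_rot: [[-0.192, -0.981, -0.0], [-0.981, 0.192, 0.0], [-0.0, 0.0, -1.0]]
wrist_force: [1.5, -2.1, -9.2]
gripper_width: 0.641
gripper_force: 30.0
```

Call:
step_arm(
  targets="0 0 -0.06 0;0 0 -0.06 0",
)

```text
time_s: 8.93
tcp_pos: [0.5444, -0.1516, 0.0985]
ee_rot: [[-0.192, -0.981, -0.0], [-0.981, 0.192, 0.0], [-0.0, 0.001, -1.0]]
wrist_force: [3.9, -2.4, -12.1]
gripper_width: 0.642
gripper_force: 30.0
```

Call:
step_arm(
  targets="0 0 -0.06 0;0 0 -0.06 0",
)

```text
time_s: 9.1
tcp_pos: [0.5444, -0.1516, 0.0991]
ee_rot: [[-0.193, -0.981, -0.001], [-0.981, 0.193, 0.0], [-0.0, 0.001, -1.0]]
wrist_force: [3.6, -1.8, -10.7]
gripper_width: 0.638
gripper_force: 30.0
```

Call:
step_arm(
  targets="0 0 -0.06 0;0 0 -0.06 0",
)

```text
time_s: 9.27
tcp_pos: [0.5443, -0.1516, 0.1004]
ee_rot: [[-0.193, -0.981, -0.001], [-0.981, 0.193, 0.001], [-0.0, 0.001, -1.0]]
wrist_force: [5.6, -3.9, -18.1]
gripper_width: 0.643
gripper_force: 30.0
```

Call:
step_arm(
  targets="0 0 -0.06 0;0 0 -0.06 0",
)

```text
time_s: 9.43
tcp_pos: [0.5443, -0.1516, 0.1008]
ee_rot: [[-0.193, -0.981, -0.001], [-0.981, 0.193, 0.001], [-0.0, 0.001, -1.0]]
wrist_force: [7.4, -4.3, -21.4]
gripper_width: 0.64
gripper_force: 30.0
```

Call:
step_arm(
  targets="0 0 -0.06 0;0 0 -0.06 0",
)

```text
time_s: 9.6
tcp_pos: [0.5443, -0.1516, 0.1022]
ee_rot: [[-0.193, -0.981, -0.002], [-0.981, 0.193, 0.001], [-0.0, 0.002, -1.0]]
wrist_force: [6.0, -2.9, -17.7]
gripper_width: 0.641
gripper_force: 30.0
```

Call:
step_arm(
  targets="0 0 -0.06 0;0 0 -0.06 0",
)

```text
time_s: 9.77
tcp_pos: [0.5443, -0.1515, 0.1031]
ee_rot: [[-0.193, -0.981, -0.001], [-0.981, 0.193, 0.001], [-0.0, 0.002, -1.0]]
wrist_force: [8.3, -3.9, -20.5]
gripper_width: 0.642
gripper_force: 30.0
```

Call:
step_arm(
  targets="0 0 -0.06 0;0 0 -0.06 0",
)

```text
time_s: 9.93
tcp_pos: [0.5443, -0.1517, 0.1057]
ee_rot: [[-0.192, -0.981, -0.002], [-0.981, 0.192, 0.0], [0.0, 0.002, -1.0]]
wrist_force: [1.9, 0.9, -3.4]
gripper_width: 0.64
gripper_force: 30.0
```

Call:
step_arm(
  targets="0 0 -0.06 0;0 0 -0.06 0",
)

```text
time_s: 10.1
tcp_pos: [0.5444, -0.1517, 0.1084]
ee_rot: [[-0.192, -0.981, -0.0], [-0.981, 0.192, -0.0], [0.0, 0.0, -1.0]]
wrist_force: [2.5, -1.3, -6.0]
gripper_width: 0.638
gripper_force: 30.0
```

Call:
step_arm(
  targets="0 0 -0.06 0;0 0 -0.06 0",
)

```text
time_s: 10.27
tcp_pos: [0.5444, -0.1517, 0.1093]
ee_rot: [[-0.192, -0.981, -0.0], [-0.981, 0.192, -0.0], [0.0, 0.0, -1.0]]
wrist_force: [3.2, 0.4, -6.1]
gripper_width: 0.639
gripper_force: 30.0
```

Call:
step_arm(
  targets="0 0 -0.06 0;0 0 -0.06 0",
)

```text
time_s: 10.43
tcp_pos: [0.5444, -0.1516, 0.1102]
ee_rot: [[-0.192, -0.981, -0.0], [-0.981, 0.192, 0.0], [-0.0, 0.0, -1.0]]
wrist_force: [2.9, -0.3, -5.9]
gripper_width: 0.641
gripper_force: 30.0
```

Click 1 came at about z 0.104, a lift of about 14 mm. Clicks 2 and 3 should come near 0.119 and 0.134.

Call:
step_arm(
  targets="0 0 -0.06 0;0 0 -0.06 0",
)

```text
time_s: 10.6
tcp_pos: [0.5445, -0.1516, 0.1112]
ee_rot: [[-0.192, -0.981, -0.0], [-0.981, 0.192, 0.0], [-0.0, 0.0, -1.0]]
wrist_force: [2.2, 0.9, -6.0]
gripper_width: 0.64
gripper_force: 30.0
```

Call:
step_arm(
  targets="0 0 -0.06 0;0 0 -0.06 0",
)

```text
time_s: 10.77
tcp_pos: [0.5444, -0.1516, 0.1123]
ee_rot: [[-0.192, -0.981, -0.0], [-0.981, 0.192, 0.0], [-0.0, 0.0, -1.0]]
wrist_force: [1.7, 0.7, -7.0]
gripper_width: 0.637
gripper_force: 30.0
```

Call:
step_arm(
  targets="0 0 -0.06 0;0 0 -0.06 0",
)

```text
time_s: 10.93
tcp_pos: [0.5444, -0.1516, 0.113]
ee_rot: [[-0.192, -0.981, -0.0], [-0.981, 0.192, 0.0], [-0.0, 0.0, -1.0]]
wrist_force: [4.2, -0.4, -10.2]
gripper_width: 0.639
gripper_force: 30.0
```

Call:
step_arm(
  targets="0 0 -0.06 0;0 0 -0.06 0",
)

```text
time_s: 11.1
tcp_pos: [0.5444, -0.1516, 0.1138]
ee_rot: [[-0.192, -0.981, -0.001], [-0.981, 0.192, 0.0], [-0.0, 0.001, -1.0]]
wrist_force: [5.0, -1.6, -14.8]
gripper_width: 0.64
gripper_force: 30.0
```

Call:
step_arm(
  targets="0 0 -0.06 0;0 0 -0.06 0",
)

```text
time_s: 11.27
tcp_pos: [0.5444, -0.1516, 0.1148]
ee_rot: [[-0.192, -0.981, -0.001], [-0.981, 0.192, 0.0], [-0.0, 0.001, -1.0]]
wrist_force: [4.0, -1.7, -13.9]
gripper_width: 0.643
gripper_force: 30.0
```

Call:
step_arm(
  targets="0 0 -0.06 0;0 0 -0.06 0",
)

```text
time_s: 11.43
tcp_pos: [0.5443, -0.1516, 0.1157]
ee_rot: [[-0.193, -0.981, -0.001], [-0.981, 0.193, 0.001], [-0.0, 0.001, -1.0]]
wrist_force: [6.6, -1.7, -18.6]
gripper_width: 0.642
gripper_force: 30.0
```

Call:
step_arm(
  targets="0 0 -0.06 0;0 0 -0.06 0",
)

```text
time_s: 11.6
tcp_pos: [0.5443, -0.1516, 0.1161]
ee_rot: [[-0.193, -0.981, -0.001], [-0.981, 0.193, 0.001], [-0.001, 0.001, -1.0]]
wrist_force: [8.1, -2.6, -23.5]
gripper_width: 0.639
gripper_force: 30.0
```

Call:
step_arm(
  targets="0 0 -0.06 0;0 0 -0.06 0",
)

```text
time_s: 11.77
tcp_pos: [0.5443, -0.1516, 0.1171]
ee_rot: [[-0.193, -0.981, -0.001], [-0.981, 0.193, 0.001], [-0.001, 0.001, -1.0]]
wrist_force: [7.9, -3.4, -23.1]
gripper_width: 0.643
gripper_force: 30.0
```

Call:
step_arm(
  targets="0 0 -0.06 0;0 0 -0.06 0",
)

```text
time_s: 11.93
tcp_pos: [0.5443, -0.1516, 0.1184]
ee_rot: [[-0.193, -0.981, -0.002], [-0.981, 0.193, 0.001], [-0.0, 0.002, -1.0]]
wrist_force: [5.4, -2.0, -18.2]
gripper_width: 0.641
gripper_force: 30.0
```

Call:
step_arm(
  targets="0 0 -0.06 0;0 0 -0.06 0",
)

```text
time_s: 12.1
tcp_pos: [0.5444, -0.1517, 0.1224]
ee_rot: [[-0.192, -0.981, -0.001], [-0.981, 0.192, -0.0], [0.0, 0.001, -1.0]]
wrist_force: [1.7, 1.1, -5.5]
gripper_width: 0.641
gripper_force: 30.1
```

Click 2 came at about 0.119. Now for the third.

Call:
step_arm(
  targets="0 0 -0.06 0;0 0 -0.06 0",
)

```text
time_s: 12.27
tcp_pos: [0.5445, -0.1517, 0.1241]
ee_rot: [[-0.192, -0.981, 0.0], [-0.981, 0.192, -0.0], [0.0, -0.0, -1.0]]
wrist_force: [2.0, 0.8, -6.5]
gripper_width: 0.638
gripper_force: 30.1
```

Call:
step_arm(
  targets="0 0 -0.06 0;0 0 -0.06 0",
)

```text
time_s: 12.43
tcp_pos: [0.5445, -0.1517, 0.1249]
ee_rot: [[-0.192, -0.981, 0.0], [-0.981, 0.192, -0.0], [-0.0, -0.0, -1.0]]
wrist_force: [1.9, 1.1, -6.5]
gripper_width: 0.638
gripper_force: 30.1
```

Call:
step_arm(
  targets="0 0 -0.06 0;0 0 -0.06 0",
)

```text
time_s: 12.6
tcp_pos: [0.5445, -0.1516, 0.1257]
ee_rot: [[-0.192, -0.981, -0.0], [-0.981, 0.192, 0.0], [-0.0, 0.0, -1.0]]
wrist_force: [1.5, 1.4, -6.5]
gripper_width: 0.641
gripper_force: 30.1
```

Call:
step_arm(
  targets="0 0 -0.06 0;0 0 -0.06 0",
)

```text
time_s: 12.77
tcp_pos: [0.5445, -0.1516, 0.1268]
ee_rot: [[-0.192, -0.981, -0.0], [-0.981, 0.192, 0.0], [-0.0, 0.0, -1.0]]
wrist_force: [1.4, 1.0, -5.4]
gripper_width: 0.638
gripper_force: 30.0
```

Call:
step_arm(
  targets="0 0 -0.06 0;0 0 -0.06 0",
)

```text
time_s: 12.93
tcp_pos: [0.5444, -0.1517, 0.1277]
ee_rot: [[-0.192, -0.981, -0.0], [-0.981, 0.192, 0.0], [-0.0, 0.0, -1.0]]
wrist_force: [1.9, 1.4, -8.0]
gripper_width: 0.64
gripper_force: 30.0
```

Call:
step_arm(
  targets="0 0 -0.06 0;0 0 -0.06 0",
)

```text
time_s: 13.1
tcp_pos: [0.5444, -0.1516, 0.1284]
ee_rot: [[-0.192, -0.981, -0.001], [-0.981, 0.192, 0.0], [-0.0, 0.001, -1.0]]
wrist_force: [2.9, -0.4, -11.9]
gripper_width: 0.641
gripper_force: 30.0
```

Call:
step_arm(
  targets="0 0 -0.06 0;0 0 -0.06 0",
)

```text
time_s: 13.27
tcp_pos: [0.5444, -0.1516, 0.1294]
ee_rot: [[-0.192, -0.981, -0.001], [-0.981, 0.192, 0.0], [-0.0, 0.001, -1.0]]
wrist_force: [3.9, -0.7, -14.0]
gripper_width: 0.639
gripper_force: 30.0
```

Call:
step_arm(
  targets="0 0 -0.06 0;0 0 -0.06 0",
)

```text
time_s: 13.43
tcp_pos: [0.5443, -0.1516, 0.13]
ee_rot: [[-0.193, -0.981, -0.001], [-0.981, 0.193, 0.001], [-0.0, 0.001, -1.0]]
wrist_force: [5.4, -1.1, -20.2]
gripper_width: 0.643
gripper_force: 30.0
```

Call:
step_arm(
  targets="0 0 -0.06 0;0 0 -0.06 0",
)

```text
time_s: 13.6
tcp_pos: [0.5444, -0.1516, 0.1313]
ee_rot: [[-0.192, -0.981, -0.001], [-0.981, 0.192, 0.0], [-0.0, 0.001, -1.0]]
wrist_force: [4.1, 0.4, -16.3]
gripper_width: 0.642
gripper_force: 30.0
```

Call:
step_arm(
  targets="0 0 -0.06 0;0 0 -0.06 0",
)

```text
time_s: 13.77
tcp_pos: [0.5443, -0.1516, 0.1328]
ee_rot: [[-0.193, -0.981, -0.001], [-0.981, 0.193, 0.0], [-0.0, 0.001, -1.0]]
wrist_force: [4.9, -1.4, -20.7]
gripper_width: 0.646
gripper_force: 30.0
```

Call:
step_arm(
  targets="0 0 -0.06 0;0 0 -0.06 0",
)

```text
time_s: 13.93
tcp_pos: [0.5443, -0.1516, 0.1341]
ee_rot: [[-0.192, -0.981, -0.001], [-0.981, 0.192, 0.0], [-0.0, 0.001, -1.0]]
wrist_force: [4.7, -0.2, -15.3]
gripper_width: 0.637
gripper_force: 30.0
```

Call:
step_arm(
  targets="0 0 -0.06 0;0 0 -0.06 0",
)

```text
time_s: 14.1
tcp_pos: [0.5445, -0.1517, 0.1381]
ee_rot: [[-0.192, -0.981, 0.0], [-0.981, 0.192, -0.0], [0.0, -0.0, -1.0]]
wrist_force: [-0.4, 2.4, -5.7]
gripper_width: 0.641
gripper_force: 30.1
```

That was click 3, at about 0.135. I'll lower it gently until the pawl takes the load.

Call:
step_arm(
  targets="0 0 0.08 0;0 0 0.08 0;0 0 0 0",
)

```text
time_s: 14.35
tcp_pos: [0.5445, -0.1517, 0.1374]
ee_rot: [[-0.192, -0.981, 0.001], [-0.981, 0.192, -0.001], [0.001, -0.001, -1.0]]
wrist_force: [-2.6, 4.2, 4.2]
gripper_width: 0.641
gripper_force: 30.1
```

Call:
step_arm(
  targets="0 0 0.08 0;0 0 0.08 0;0 0 0 0",
)

```text
time_s: 14.6
tcp_pos: [0.5445, -0.1518, 0.137]
ee_rot: [[-0.191, -0.982, 0.001], [-0.982, 0.191, -0.001], [0.001, -0.002, -1.0]]
wrist_force: [-5.3, 5.8, 8.8]
gripper_width: 0.645
gripper_force: 30.1
```

Call:
step_arm(
  targets="0 0 0.06 0;0 0 0.06 0;0 0 0 0",
)

```text
time_s: 14.85
tcp_pos: [0.5446, -0.1518, 0.1368]
ee_rot: [[-0.191, -0.982, 0.002], [-0.982, 0.191, -0.001], [0.001, -0.002, -1.0]]
wrist_force: [-5.4, 7.0, 13.6]
gripper_width: 0.638
gripper_force: 30.1
```

The stand rests on the pawl (platform about 47 mm up, top at roughly 0.200). I'll unload, release, rise and go above the cradle.

Call:
step_arm(
  targets="0 0 -0.15 0;0 0 0 0;0 0 0 0;0 0 0 0;0 0 0 0;0 0 0 0;0 0 0 0;0 0 0 0",
  claw=8.7,
)

```text
time_s: 15.52
tcp_pos: [0.5446, -0.1518, 0.1332]
ee_rot: [[-0.192, -0.981, -0.0], [-0.981, 0.192, -0.0], [0.0, 0.0, -1.0]]
wrist_force: [-0.1, 0.5, 1.0]
gripper_width: 0.992
gripper_force: 0.0
```

Call:
step_arm(
  targets="0 0 -1 0;0 0 -2 0;0 0 -3 0;0 0 -3.5 0;0 0 -3.5 0;0 0 -3.5 0;0 0 -3 0;0 0 0 0",
)

```text
time_s: 16.18
tcp_pos: [0.5474, -0.1529, 0.3372]
ee_rot: [[-0.192, -0.981, 0.015], [-0.981, 0.192, -0.003], [0.001, -0.015, -1.0]]
wrist_force: [1.7, 0.0, 1.3]
gripper_width: 1.001
gripper_force: 0.0
```

Call:
step_arm(
  targets="-3.4 1.3 0 0;-3.4 1.3 0 0;-3.4 1.3 0 0;-3.4 1.3 0 0;-3.4 1.3 0 0;-3.4 1.3 0 0;-3.4 1.3 0 0;-3.4 1.3 0 0;-0.9 0.1 0 5.2;0 0 0 5.2;0 0 0 0;0 0 0 0",
)

```text
time_s: 17.18
tcp_pos: [0.4955, 0.1443, 0.3288]
ee_rot: [[-0.364, -0.932, 0.0], [-0.932, 0.364, 0.0], [-0.0, -0.0, -1.0]]
wrist_force: [0.1, 0.2, -0.5]
gripper_width: 1.001
gripper_force: 0.0
```

Run:
```python
from h import *
from station import sense
s=sense();c=wrist("w4");print(s["tcp_pos"],s["ee_rot"].round(3).tolist(),s["time_s"],s["wrist_force"])
print(proj(c,[.4958,.144,.124]),proj(c,[.493,.1435,.179]))
f=c["frame"].astype(int);m=((f[...,2]>140)&(f[...,1]<80)&(f[...,0]<80)).astype(np.uint8)
n,l,st,ce=cv2.connectedComponentsWithStats(m)
for k in range(1,n):
  if st[k,4]>60:print(st[k],ce[k])
```

```text
[0.49546105 0.14430364 0.32882723] [[-0.364, -0.932, 0.0], [-0.932, 0.364, 0.0], [-0.0, -0.0, -1.0]] 17.1833 [ 0.05792504  0.1654621  -0.51373466]
[275.07084464 177.24949534] [277.13329948 184.71161812]
[ 60 111  64  26 927] [ 90.95685005 123.70658037]
[271 165   8  40 281] [274.90747331 184.56939502]
```

View pics/w4.png

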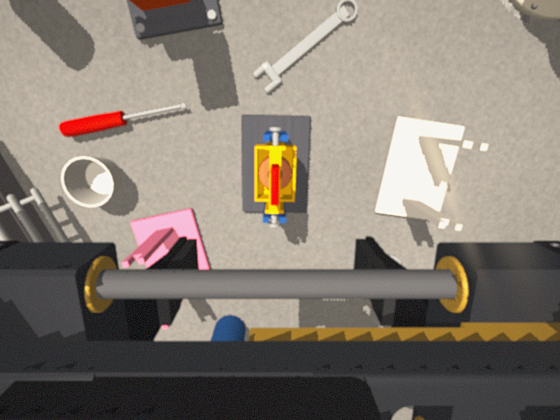

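The cradle is upright at about (275,185), with its tab vertical in the picture and aligned with the tool. Now the offset and angle.

Run:
```python
from h import *
from station import sense
s=sense();c=load("w4");f=c["frame"].astype(int);m=((f[...,2]>140)&(f[...,1]<80)&(f[...,0]<80));m[:,:250]=0;m[:,300:]=0
ys,xs=np.where(m);p=np.polyfit(ys,xs,1);print("slope deg",np.degrees(np.arctan(p[0])))
for z in(.17,.179):
  P=np.array([ray(c,np.polyval(p,y),y,z) for y in(164.5,204.5)]);d=P[0]-P[1]
  print(z,P.mean(0),np.linalg.norm(d),np.degrees(np.arctan2(d[1],d[0])),(s["ee_rot"].T@(P.mean(0)-s["tcp_pos"])*100).round(2))
print("tool x",np.degrees(np.arctan2(-s["ee_rot"][1,0],-s["ee_rot"][0,0])))
# pin heads: blue posts
b=(f[...,0]>110)&(f[...,2]<80);b[:,:255]=0;b[:,300:]=0;b[:110]=0;b[230:]=0
ys,xs=np.where(b);p=np.polyfit(ys,xs,1);print("posts",xs.mean(),ys.min(),ys.max(),np.degrees(np.arctan(p[0])))
# stand base centre / platform in scene after lift
```

```text
slope deg -1.1105000873938433
0.17 [0.49596133 0.14449413 0.17      ] 0.0469140235652415 -112.45200033447811 [-0.06 -0.02 15.88]
0.179 [0.49526819 0.14277589 0.179     ] 0.04573292995962785 -112.45200033447806 [ 1.300e-01 -1.000e-02  1.498e+01]
tool x 68.63478689292751
posts 275.75103734439836 131 222 -0.7073726375144752
```

Call:
step_arm(
  targets="0.05 0 3 1;0 0 3 0;0 0 3 0;0 0 3 0;0 0 2.5 0;0 0 2 0;0 0 1.5 0;0 0 1 0;0 0 0 0;0 0 0 0",
)

```text
time_s: 18.07
tcp_pos: [0.4958, 0.1434, 0.1388]
ee_rot: [[-0.382, -0.924, 0.0], [-0.924, 0.382, -0.0], [0.0, -0.0, -1.0]]
wrist_force: [-0.1, -0.1, 1.0]
gripper_width: 1.0
gripper_force: 0.0
```

Call:
step_arm(
  targets="0 0 1 0;0 0 0.8 0;0 0 0.4 0;0 0 0 0;0 0 0 0",
)

```text
time_s: 18.48
tcp_pos: [0.4953, 0.1437, 0.1163]
ee_rot: [[-0.382, -0.924, -0.0], [-0.924, 0.382, -0.0], [0.0, 0.0, -1.0]]
wrist_force: [-0.3, 0.4, 0.2]
gripper_width: 1.004
gripper_force: 0.0
```

Call:
step_arm(
  targets="0 0 0 0;0 0 0 0;0 0 0 0;0 0 0 0;0 0 0 0;0 0 0 0;0 0 0 0;0 0 0 0",
  claw=2.6,
)

```text
time_s: 19.15
tcp_pos: [0.4954, 0.1438, 0.1165]
ee_rot: [[-0.382, -0.924, 0.0], [-0.924, 0.382, 0.0], [-0.0, -0.0, -1.0]]
wrist_force: [-0.9, 0.0, -0.2]
gripper_width: 0.479
gripper_force: 0.0
```

Call:
step_arm(
  targets="0 0 0 0;0 0 0 0;0 0 0 0;0 0 0 0;0 0 0 0",
  claw=1.6,
)

```text
time_s: 19.57
tcp_pos: [0.4953, 0.1438, 0.1164]
ee_rot: [[-0.382, -0.924, -0.0], [-0.924, 0.382, -0.0], [0.0, 0.0, -1.0]]
wrist_force: [-0.5, -0.5, 0.7]
gripper_width: 0.198
gripper_force: 0.0
```

Call:
step_arm(
  targets="0 0 0 0;0 0 0 0;0 0 0 0",
  claw=1.2,
)

```text
time_s: 19.82
tcp_pos: [0.4954, 0.1438, 0.1165]
ee_rot: [[-0.382, -0.924, 0.0], [-0.924, 0.382, 0.0], [-0.0, -0.0, -1.0]]
wrist_force: [0.4, 0.0, 0.7]
gripper_width: 0.144
gripper_force: 0.1
```

Call:
step_arm(
  targets="0 0 0 0;0 0 0 0;0 0 0 0;0 0 0 0;0 0 0 0",
  claw=0.4,
)

```text
time_s: 20.23
tcp_pos: [0.4955, 0.1439, 0.1166]
ee_rot: [[-0.382, -0.924, 0.0], [-0.924, 0.382, 0.0], [-0.0, -0.0, -1.0]]
wrist_force: [-0.4, 0.9, 0.7]
gripper_width: 0.113
gripper_force: 30.0
```

Tab gripped. I'll lift it straight up, slowly.

Call:
step_arm(
  targets="0 0 -0.2 0;0 0 -0.3 0;0 0 -0.3 0;0 0 -0.3 0;0 0 -0.3 0;0 0 -0.3 0;0 0 -0.3 0;0 0 -0.3 0;0 0 -0.3 0;0 0 -0.4 0;0 0 -0.4 0;0 0 -0.4 0",
)

```text
time_s: 21.23
tcp_pos: [0.4954, 0.1438, 0.1549]
ee_rot: [[-0.382, -0.924, 0.0], [-0.924, 0.382, 0.0], [-0.0, -0.0, -1.0]]
wrist_force: [0.6, 0.7, -4.1]
gripper_width: 0.111
gripper_force: 30.0
```

Call:
step_arm(
  targets="0 0 -0.6 0;0 0 -1 0;0 0 -1.3 0;0 0 -1.5 0;0 0 -2 0;0 0 -2 0;0 0 -2 0;0 0 -1.7 0;0 0 -1.5 0;0 0 -1 0;0 0 -0.5 0;0 0 0 0",
)

```text
time_s: 22.23
tcp_pos: [0.4957, 0.144, 0.3067]
ee_rot: [[-0.382, -0.924, 0.002], [-0.924, 0.382, 0.001], [-0.002, -0.001, -1.0]]
wrist_force: [0.6, -0.1, -5.8]
gripper_width: 0.113
gripper_force: 30.0
```

Run:
```python
from h import *
from station import cams,sense
print(sense()["tcp_pos"],sense()["moment"])
s=cams.capture("scene");np.save("pics/s5.npy",s,allow_pickle=True)
for z in(.185,.2,.215):print(z,proj(s,[.5447,-.1509,z]))
z=s["frame"][120:320,200:360];cv2.imwrite("pics/z5.png",cv2.resize(z,(480,600),interpolation=cv2.INTER_CUBIC))
```

```text
[0.49573619 0.14395132 0.30674785] [0.07393572 0.01552221 0.01914094]
0.185 [245.20755161 167.99739956]
0.2 [244.991622   163.99229164]
0.215 [244.77137552 159.90711355]
```

View pics/z5.png

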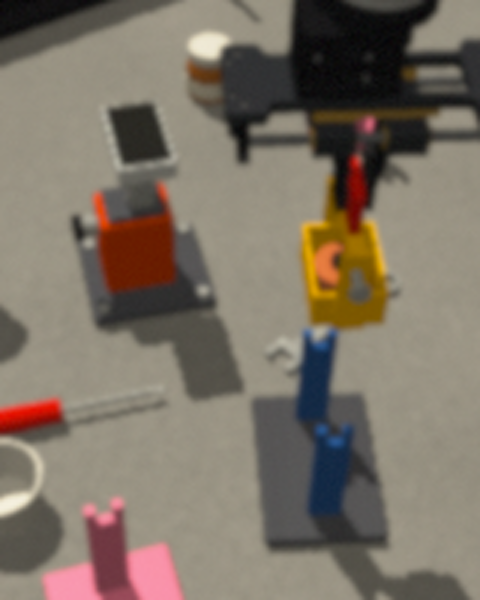

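The cradle hangs level in the gripper. The platform's centre is near scene pixel (246,164.7), which matches a top height of about 0.20. I'll carry the cradle over.

Call:
step_arm(
  targets="0 0 0 -2;0 0 0 -3.4;0 0 0 -3.4;0 0 0 -2.6;0.4 -0.15 0 0;0.8 -0.3 0 0;1.2 -0.45 0 0;1.6 -0.6 0 0;2 -0.75 0 0;2 -0.75 0 0;2 -0.75 0 0;2 -0.75 0 0",
)

```text
time_s: 23.28
tcp_pos: [0.5162, 0.0151, 0.3053]
ee_rot: [[-0.194, -0.981, -0.001], [-0.981, 0.194, -0.0], [0.001, 0.0, -1.0]]
wrist_force: [0.6, -0.3, -5.8]
gripper_width: 0.113
gripper_force: 30.0
```

Call:
step_arm(
  targets="2 -0.75 0 0;2 -0.75 0 0;2 -0.75 0 0;2 -0.75 0 0;2 -0.75 0 0;1.6 -0.6 0 0;1.4 -0.5 0 0;1.2 -0.45 0 0;0.9 -0.3 0 0;0.5 -0.15 0 0;0.4 0 0 0;0 0 0 0",
)

```text
time_s: 24.28
tcp_pos: [0.5418, -0.1512, 0.3054]
ee_rot: [[-0.193, -0.981, -0.0], [-0.981, 0.193, -0.0], [0.0, 0.0, -1.0]]
wrist_force: [0.3, -0.5, -4.5]
gripper_width: 0.113
gripper_force: 30.0
```

Call:
step_arm(
  targets="0 0 0 0;0 0 0 0;0 0 0 0",
)

```text
time_s: 24.53
tcp_pos: [0.5422, -0.1501, 0.3056]
ee_rot: [[-0.191, -0.982, 0.0], [-0.982, 0.191, 0.0], [-0.0, -0.0, -1.0]]
wrist_force: [1.1, -0.1, -5.1]
gripper_width: 0.108
gripper_force: 30.0
```

Call:
step_arm(
  targets="0.03 -0.26 0.5 0;0 0 0.8 0;0 0 0.8 0;0 0 0.8 0;0 0 0.6 0;0 0 0.4 0;0 0 0.3 0;0 0 0.2 0;0 0 0 0;0 0 0 0",
)

```text
time_s: 25.37
tcp_pos: [0.5448, -0.1516, 0.2617]
ee_rot: [[-0.192, -0.981, 0.0], [-0.981, 0.192, -0.0], [0.0, -0.0, -1.0]]
wrist_force: [0.2, 0.9, -5.2]
gripper_width: 0.111
gripper_force: 30.0
```

Call:
step_arm(
  targets="0 0 0.1 0;0 0 0.1 0;0 0 0 0",
)

```text
time_s: 25.62
tcp_pos: [0.5446, -0.1515, 0.2594]
ee_rot: [[-0.192, -0.981, 0.0], [-0.981, 0.192, 0.0], [-0.0, 0.0, -1.0]]
wrist_force: [0.0, -0.1, -5.4]
gripper_width: 0.115
gripper_force: 30.0
```

Call:
step_arm(
  targets="0 0 0.1 0;0 0 0 0",
)

```text
time_s: 25.78
tcp_pos: [0.5445, -0.1515, 0.2583]
ee_rot: [[-0.192, -0.981, -0.0], [-0.981, 0.192, 0.0], [-0.0, 0.0, -1.0]]
wrist_force: [-0.6, 0.2, -5.3]
gripper_width: 0.111
gripper_force: 30.0
```

Call:
step_arm(
  targets="0 0 0.1 0;0 0 0 0",
)

```text
time_s: 25.95
tcp_pos: [0.5445, -0.1515, 0.2573]
ee_rot: [[-0.192, -0.981, -0.0], [-0.981, 0.192, 0.0], [-0.0, 0.0, -1.0]]
wrist_force: [-0.6, 0.2, -5.2]
gripper_width: 0.117
gripper_force: 30.0
```

Call:
step_arm(
  targets="-0.05 0 0.1 0;0 0 0 0",
)

```text
time_s: 26.12
tcp_pos: [0.5447, -0.1509, 0.2563]
ee_rot: [[-0.192, -0.981, -0.0], [-0.981, 0.192, 0.0], [-0.0, 0.0, -1.0]]
wrist_force: [0.3, 0.1, -4.2]
gripper_width: 0.11
gripper_force: 30.0
```

Call:
step_arm(
  targets="0 0 0.08 0;0 0 0 0",
)

```text
time_s: 26.28
tcp_pos: [0.5447, -0.151, 0.2555]
ee_rot: [[-0.192, -0.981, -0.0], [-0.981, 0.192, 0.0], [-0.0, 0.0, -1.0]]
wrist_force: [0.7, 0.3, -4.7]
gripper_width: 0.114
gripper_force: 30.0
```

Call:
step_arm(
  targets="0 0 0.08 0;0 0 0 0",
)

```text
time_s: 26.45
tcp_pos: [0.5449, -0.1511, 0.2552]
ee_rot: [[-0.192, -0.981, 0.0], [-0.981, 0.192, -0.0], [0.0, -0.001, -1.0]]
wrist_force: [-0.8, 0.4, -3.5]
gripper_width: 0.11
gripper_force: 30.0
```

Call:
step_arm(
  targets="0 0 0.08 0;0 0 0 0",
)

```text
time_s: 26.62
tcp_pos: [0.545, -0.1511, 0.255]
ee_rot: [[-0.192, -0.981, 0.001], [-0.981, 0.192, -0.0], [0.0, -0.001, -1.0]]
wrist_force: [-0.9, 0.3, -0.3]
gripper_width: 0.114
gripper_force: 30.0
```

Call:
step_arm(
  targets="0 0 0.08 0;0 0 0 0",
)

```text
time_s: 26.78
tcp_pos: [0.5452, -0.1512, 0.2548]
ee_rot: [[-0.192, -0.981, 0.002], [-0.981, 0.192, -0.001], [0.0, -0.002, -1.0]]
wrist_force: [-1.7, 0.4, 4.1]
gripper_width: 0.111
gripper_force: 30.0
```

It's seated at the predicted height, with about 4 N of press. I'll release and retreat.

Call:
step_arm(
  targets="0 0 -0.08 0;0 0 0 0;0 0 0 0;0 0 0 0;0 0 0 0;0 0 0 0;0 0 0 0;0 0 0 0",
  claw=5,
)

```text
time_s: 27.45
tcp_pos: [0.5447, -0.151, 0.254]
ee_rot: [[-0.192, -0.981, -0.0], [-0.981, 0.192, -0.0], [0.0, 0.0, -1.0]]
wrist_force: [0.7, -0.1, 0.1]
gripper_width: 0.554
gripper_force: 0.0
```

Call:
step_arm(
  targets="0 0 -0.3 0;0 0 -0.6 0;0 0 -1 0;0 0 -2 0;0 0 -3 0;0 0 -3 0;0 0 -2 0;0 0 0 0;0 0 0 0;0 0 0 0",
)

```text
time_s: 28.28
tcp_pos: [0.5444, -0.1508, 0.3728]
ee_rot: [[-0.192, -0.981, -0.0], [-0.981, 0.192, 0.001], [-0.0, 0.001, -1.0]]
wrist_force: [-0.3, -0.4, 0.1]
gripper_width: 0.57
gripper_force: 0.0
```

Run:
```python
from h import *
from station import cams,sense
s=sense();print(s["tcp_pos"],s["wrist_force"],s["time_s"]);c=wrist("w6");print(proj(c,[.5447,-.1509,.2]))
z=cams.capture("scene")["frame"][100:250,190:310]
cv2.imwrite("pics/z6.png",np.hstack([cv2.resize(z,(320,400),interpolation=cv2.INTER_CUBIC),cv2.resize(c["frame"][60:260,175:375],(400,400))]))
```

```text
[ 0.54443889 -0.15079955  0.37282523] [-0.26555719 -0.44815467  0.10490109] 28.2833
[274.93950893 182.0094144 ]
```

View pics/z6.png

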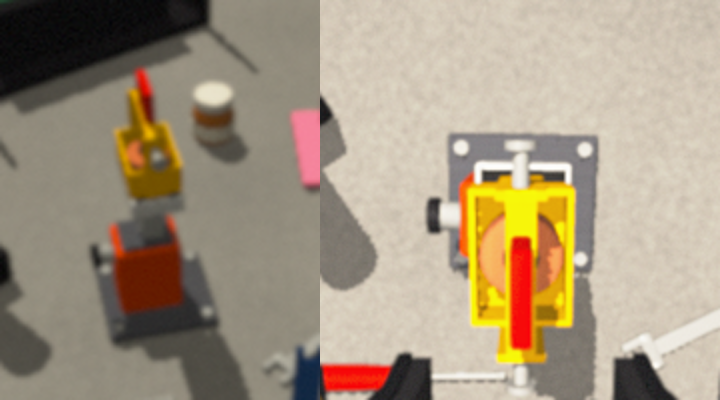

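The left half shows the cradle standing upright on the raised platform. The right half shows it square to the platform, with pin ends near (275,134) and (275,252). Now a centring check.

Run:
```python
from h import *
c=load("w6");f=c["frame"].astype(int)
C=np.array([.5447,-.1509,0]);X=np.array([.981,-.192,0]);Y=np.array([.192,.981,0])
def q(u,v,z):
  p=ray(c,u,v,z)-C;return (np.array([p@X,p@Y])*1000).round(1)
print("pin",q(275,134,.262),q(275,252,.262));print("rim end",q(274.5,141,.2))
m=((f[...,2]>140)&(f[...,1]<80)&(f[...,0]<80));m[:,:255]=0;m[:,295:]=0
ys,xs=np.where(m);print("tab",ys.min(),ys.max(),xs.mean(),q(xs.mean(),ys.min(),.317),q(xs.mean(),ys.max()+1,.317))
r=c["frame"][143:146].max(2).mean(0)[240:310];b=np.where(r>215)[0]+240;print(b,r.round()[:5])
print("rim sides",q(b.min(),144,.2),q(b.max(),144,.2))
```

```text
pin [ -0.2 -58.8] [-0.1 63. ]
rim end [  0.5 -48. ]
tab 170 234 275.50457038391227 [ -0.6 -32.9] [-0.6 23.1]
[252 253 254 255 259 261 262 263 264 270 271 272 273 274 275 276 277 281
 282 283 284 285 286 287 288 289 290 291 292 293 294 295 296 297 298 299
 300] [136. 132. 136. 135. 134.]
rim sides [ 26.5 -44.6] [-29.  -44.6]
```

```bash
python3 -c "
from station import r
print(r.finish_job())"
```

```text
the job is handed in; nothing more can be done
None
```

The stand was lifted through three clicks and rests in its third notch. The cradle stands upright on the platform, within about 2 mm of centre with its long side along the platform's; it is released, and the job was handed in at about 28 s of the 72 s allowed.

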